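# Load a watch movement under the sprung roller arm of the test rest

### The arm

A 7-joint arm with a two-finger parallel gripper is mounted at the origin on a cart in front of the work surface, level with it; the furniture and walls round the work are solid. World frame = base frame: x ahead of the robot, y to its left, z up, the work surface at z = 0. Lengths are in m, angles in rad, forces in N, time in s.
With the tool pointing down it reaches from about 0.35 to 0.9 m from the base axis. Payload 19.9 kg.
Tool frame: the origin (TCP) lies midway between the tips of the shut fingers; the grasp point (between the pads) lies 19 mm behind it (tcp_to_grasp is the z of the grasp point in the tool frame, in m); z points along the fingers, y is the line along which they close (so a half turn about z gives the same grasp; the last joint's range is limited). The gripper opens to 85 mm and grips with 20 to 120 N. Pads are 22 mm wide; open, the fingers measure 114 mm over their backs; the gripper's body (76 mm by 85 mm) begins 54 mm behind the grasp point. The pads swing forward as they close: fully open they stand 13 mm farther back than shut.
Start: joints at [1.161, 0.417, -0.01, 1.614, 0.005, 1.111, -0.053], TCP at [0.225, -0.583, 0.231] pointing down, gripper open.
Joint ranges: [-2.81, 2.81], [-0.39, 2.02], [-1.27, 1.25], [0.06, 2.57], [-1.19, 4.33], [0.19, 2], [-2.82, 2.82]. Speed limits (rad/s): [1.89, 1.89, 2.39, 2.39, 3.01, 3.01, 3.01].

### API

Orientations are given as a unit quaternion [x, y, z, w].
In Python, from plant import * gives the robot as it stands. The module is installed in compiled form; this text tells all that it offers.
- The arm moves only by the shell command python3 -m inch 'ROWS' [FORCE]. ROWS is JSON, a list of rows, each an object with "translation": the shift along the tool's x, y, z as a fraction of full scale, a list of three; "twist": the turn, a rotation vector about the tool's x, y, z as a fraction of full scale, a list of three; "claw": the closure, from 0 (fully open) to 1 (shut). In form: [{"translation": [dx, dy, dz], "twist": [ax, ay, az], "claw": claw}, ...]. A call has 1 to 12 rows; each row is the pose to reach, as a shift and turn from the pose commanded when the call began, along the tool's axes at that moment; what a row does not reach only later rows make up. Full scale, the value 1, is 1000 mm for a shift and 30 degrees for a turn. A row lasts 1/12 s, in which the tool goes at most 41.7 mm and 7.16 degrees, less where a joint would pass 70% of its speed; a pose out of reach is approached as far as the arm can. A call with a number of a shift or a turn outside -1 to 1 is refused whole. A call with a gripper value outside its range is refused whole. The fingers move at their own pace and stop on an object; FORCE is the grip in N (left out, the last holds). Time passes only in rows, so rows that repeat a pose let the fingers close. It gives the time, the measured TCP pose, the force, the opening and the grip force at its end, in the units of the state.
- get_state(): the state, without advancing time (a new reading comes with each control period).
- camera(name): name is "scene" or "side" or "wrist"; returns a dict with "img" (480x640x3 uint8, red, green, blue), "z_map" (480x640 float32, m along the optical axis (not along the pixel's ray), 0 where there is no reading), "camera_matrix" (3x3 intrinsics, pixels), "extrinsics" (4x4, takes a point from camera to world coordinates). Camera axes: x right, y down, z forward; pixel columns grow to the right and rows downward; lengths in m; the calibration is good to about 2 mm. A picture is of the moment at which its call begins.
- job_done(): hands the job in; it is judged then, once.
Trained networks look in a picture, given as the dict that the camera call returned (one of the last four; its "shot" number tells which), for a name from the list of things; names that differ only in an ending like _2 or _b are one class to them, and where a whole thing is asked for, a point or a joint stands for the part that bears it (a point fixed in the world has none). Each returns a list of dicts, best first, with "conf" (0 to 1); they miss things now and then, are a little off and sometimes report something else, mostly with a low value. They report only what shows in the picture. A call takes as long as a camera call.
- look_for(picture, label): "position" ([row, column] in pixels, amid what is visible of it).
- masks_of(picture, label): "mask" (480x640 bool, what is visible of it) and "position" ([row, column] in pixels, amid what is visible of it).
- spot_point(picture, label): "position" ([row, column] in pixels: a listed point, or the origin of a listed thing).
The state is a dict: "time_s": time; "q": joint angles; "joint_velocities": joint speeds; "tau": joint torques, N m; "tool_pos": TCP position; "ee_rot": TCP orientation; "wrist_force": force on the tool from outside, world axes, zero at the start; "moment": the same for the moment, N m; "opening": finger opening in m; "grip_force": force on a finger pad.
Only numpy, scipy, OpenCV 4.12 (cv2) and the standard library are available. Lean on these libraries where they do the work, as an engineer would, in place of code of your own. Each camera call takes 0.05 s, during which the arm holds its last target. There are 200 camera calls.

### The job

The watch movement in its carrier is kept dust-free in the hinged case. Swing the clear lid back past upright so that it stays open, lift the carrier out (its upright grip is there for that), right side up and without touching the movement, and slide it nose first up the sloping test rest so that its nose pushes the sprung roller arm back and slips beneath it, fully home, with the roller bearing down in the groove across the carrier. Let go, and leave the case open and the other things on the bench where they lie.

Things in the scene. Friction and masses are not known exactly. Their poses are not given: they have to be found in the camera images.
- case: fixed grey shallow case 112 x 96 mm, its walls 18 mm high and 4 mm thick, floor 6 mm above the bench. Origin at the centre of its underside; x points from its front (with the lid's tab) to the hinge along its far edge, z up. A clear lid, 26 mm deep, covers it: closed, the lid's top is 44 mm above the bench
- lid (a joint): angle of the clear lid: 0 closed, 1.57 upright, stop at 1.75. It weighs 90 g and has no spring: let go beyond about 1.4 it falls on to the open stop by itself, below 1.2 it falls shut
- lid_tab (a point): where to take the lid: middle of the grey tab in front of it, 18 mm wide (y), 7 mm thick, 26 mm long; the point is 15 mm from the lid's wall, 31 mm above the bench when closed, and turns with the lid. Pinched across its 18 mm, the tab can pivot between the fingertips as the lid swings; tips reaching over 8 mm past this point would strike the lid's wall on the way
- lid_hinge (a point): middle of the lid's hinge line, which runs along the case's y axis, 58 mm behind the case's origin and 18 mm above the bench; the tab point is 129 mm in front of it and 13 mm above it when closed
- carrier: loose aluminium plate 94 x 36 x 10 mm, 110 g, with the movement on it. Origin at the centre of its underside; x points to its bevelled nose, z up out of the plate. A groove 11 mm wide and 2 mm deep crosses its top, centred 25 mm ahead of the origin. The movement lies at x = +1 mm, between two small jaws. In the case it lies on the floor, nose towards the hinge
- carrier_grip (a point): where to take the carrier: on the upright grip at its tail, 33 mm behind its origin, 30 mm above the underside. The grip is 14 mm wide (y), 20 mm long (x), and stands from 10 to 33 mm above the underside; the plate reaches 18 mm to either side below it, so fingertips must stay 11 mm or more above the underside. The movement's edge is 11 mm ahead of the grip
- movement: the gilt round watch movement fixed on the carrier, 26 mm across, 4 mm high; origin at the centre of its underside; not to be touched
- bed: sloping bed of the fixed test rest, 25 degrees: x points up the slope (it rises towards the robot's right), z is the bed's normal. The origin is on its surface, 54 mm above the bench, just where the carrier's origin lies when fully home, axes parallel. The bed is 58 mm wide, from x = -66 (foot) to 86 mm (top). The carrier's tip meets the roller 24 mm short of home
- roller: steel roller, 14 mm across, 18 mm long, at the end of the sprung arm; origin at its centre, 25 mm up the slope from the bed's origin. At rest its underside stands 3 mm off the bed; the carrier's nose lifts it, then it drops 2 mm into the groove. It bears down with about 4 N at rest, 6 N on the carrier; pushing the carrier in takes about 5 to 15 N along the slope
- holddown (a joint): angle of the sprung arm: 0 at rest, grows as the roller is lifted; about 0.09 with the roller in the groove, 0.14 on the plate's top. Its hinge is 77 mm up the slope from the bed's origin, 16 mm off the bed; the arm, 26 mm wide, ends at x = 16 mm of the bed in an upturned lip 13 to 21 mm off the bed. Lay the carrier down with its tip short of that lip; nothing of the arm stands over 30 mm off the bed
- brush: bystander: small brown-handled brush 122 mm long lying loose; origin at its middle
- tweezers_b: bystander: steel tweezers 112 mm long lying loose; origin at the middle
- spring_tin: bystander: round flat tin 63 mm across, 20 mm high; origin under its centre
- oil_cup: bystander: small lidded cup 27 mm across, 23 mm high; origin under its centre
- pen: bystander: black pen 145 mm long lying loose; origin at its middle
- carrier_nose (a point): tip of the carrier's nose at the underside, 47 mm ahead of its origin. The nose is bevelled: it rises from 2.5 mm at the tip to the full 10 mm over 13.5 mm
- bed_rails (a point): on the bed's surface midway between the mouths of its two guide rails, at x = 10 mm of the bed. The rails are 6 mm high and 41 mm apart from x = 10 to 46 mm of the bed, with mouths flared from x = -4 mm; beyond them a stop 7 mm high stands at x = 48 mm

How it is judged:
By the outcome, as a careful person would: the job done as asked, in the order asked, and still so for the second after the job is handed in, with the robot touching nothing.
It also fails if it takes over 58 s, if anything falls off the work surface, if the arm or the gripper's body presses on something with over 40 N, if the wrist force passes 120 N, or if a joint passes its speed limit or range.

## Working session

There is one attempt and no reset: what is moved stays moved. The work goes in short steps, Python scripts to look and compute and a shell command to move; the robot and the scene stay as the last step left them, time stands still between calls to the robot, and variables do not carry over. Pictures are saved under pics/ and viewed, at most 13 in all, crops included, and the job is handed in when it is done.

```bash
mkdir -p pics
cat > h.py <<'E'
from plant import *
import numpy as np, cv2
from scipy.spatial.transform import Rotation as R
def w(p,rc,z=None):
    r,c=int(round(rc[0])),int(round(rc[1])); K=p["camera_matrix"]; E=p["extrinsics"]
    d=np.linalg.inv(K)@[rc[1],rc[0],1.]
    if z is not None:
        v=E[:3,:3]@d; return E[:3,3]+v*(z-E[2,3])/v[2]
    a=p["z_map"][max(r-2,0):r+3,max(c-2,0):c+3]; a=a[a>0]
    if a.size==0: return np.full(3,np.nan)
    return (E@np.r_[d*np.median(a),1])[:3]
def rel(pos,rot=None):
    s=get_state(); T=R.from_quat(s["ee_rot"])
    t=T.inv().apply(np.array(pos)-s["tool_pos"])
    o=(T.inv()*rot).as_rotvec(degrees=True)/30 if rot is not None else None
    print("trans",t.round(4),"twist",None if o is None else o.round(3))
E
python3 - <<'E'
from h import *
np.set_printoptions(precision=4,suppress=True)
s=get_state(); print(s)
for n in ["scene","side"]:
    p=camera(n); cv2.imwrite(f"pics/{n}0.png",p["img"][:,:,::-1])
    print(n,p["extrinsics"])
    for l in ["case","lid_tab","lid_hinge","carrier","carrier_grip","carrier_nose","bed","bed_rails","roller","movement","brush","tweezers_b","spring_tin","oil_cup","pen"]:
        for d in spot_point(p,l)[:1]:
            print(l,round(d["conf"],2),np.round(d["position"]),w(p,d["position"]))
E
```

```text
{'time_s': 0.0, 'q': array([ 1.1605,  0.418 , -0.0103,  1.6142,  0.0047,  1.1107, -0.053 ]), 'joint_velocities': array([ 0.0001,  0.    ,  0.0013,  0.0005, -0.0006,  0.0002, -0.0003]), 'tau': array([  0.0014, -86.4427,   0.6799, -43.4888,   0.0192,   0.0074,
         0.    ]), 'tool_pos': array([ 0.2252, -0.5826,  0.2307]), 'ee_rot': array([ 0.983 ,  0.1834, -0.0002, -0.0006]), 'wrist_force': array([ 0.6385,  0.3844, -0.5472]), 'moment': array([-0.0249, -0.0168,  0.0174]), 'grip_force': 0.0, 'opening': 0.08492672879363307}
scene [[-0.8143 -0.2772  0.51   -0.0317]
 [-0.5804  0.4053 -0.7063  0.9073]
 [-0.0109 -0.8712 -0.4909  0.655 ]
 [ 0.      0.      0.      1.    ]]
case 0.6 [242. 376.] [ 0.4816 -0.0566  0.0344]
lid_tab 0.94 [239. 401.] [ 0.436  -0.1111  0.0327]
lid_hinge 0.7 [232. 359.] [ 0.5363 -0.0645  0.0434]
carrier_grip 0.4 [269. 298.] [0.529  0.2084 0.0755]
bed_rails 0.71 [273. 300.] [0.5259 0.2039 0.065 ]
roller 0.51 [255. 278.] [0.6691 0.1136 0.0169]
brush 0.51 [265. 339.] [0.5239 0.0483 0.0052]
tweezers_b 0.57 [252. 422.] [ 0.3835 -0.1299  0.001 ]
spring_tin 0.67 [253. 278.] [0.6704 0.1083 0.0189]
oil_cup 0.75 [239. 398.] [ 0.4421 -0.1061  0.0322]
pen 0.7 [366. 258.] [0.4573 0.4266 0.0032]
side [[-0.9975  0.0476 -0.0515  0.5868]
 [ 0.0645  0.3331 -0.9407  1.119 ]
 [-0.0277 -0.9417 -0.3353  0.4471]
 [ 0.      0.      0.      1.    ]]
case 0.91 [243. 324.] [0.5235 0.17   0.0997]
lid_hinge 0.73 [273. 322.] [0.5333 0.2191 0.0553]
bed 0.89 [273. 325.] [0.5269 0.2195 0.0545]
bed_rails 0.86 [269. 328.] [0.5193 0.2092 0.0591]
roller 0.55 [259. 329.] [0.518  0.2057 0.0789]
tweezers_b 0.51 [240. 301.] [ 0.5668 -0.1237  0.0052]
spring_tin 0.64 [276. 252.] [0.6741 0.2096 0.0523]
oil_cup 0.48 [260. 362.] [0.4274 0.0578 0.0128]
pen 0.97 [350. 379.] [0.4555 0.4289 0.0037]
```

View pics/scene0.png

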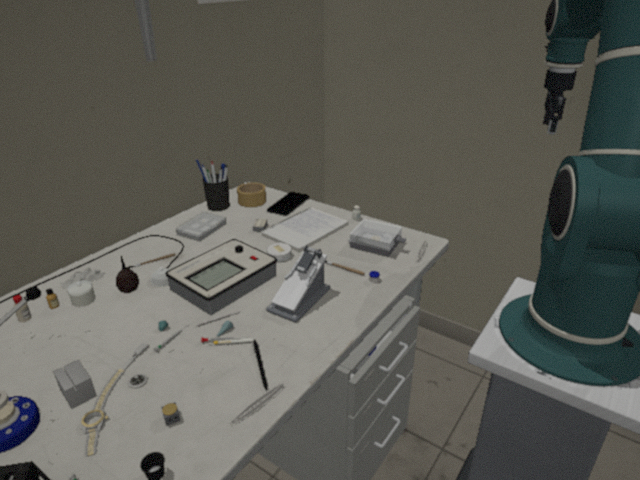

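View pics/side0.png

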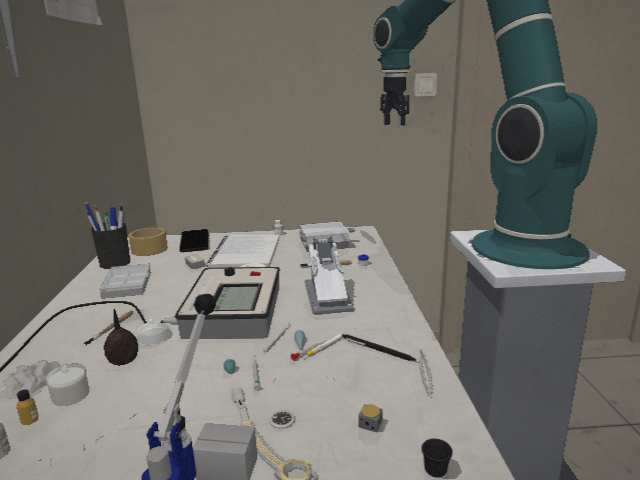

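The scene shows the case at about (375,237), with its tab facing the robot, and the rest at about (300,285) rising away from that camera. I'll move over the case and look with the wrist camera.

```bash
M='{"translation":[0.345,-0.338,-0.1],"twist":[0,0,0],"claw":0}'
python3 -m inch '[{"translation":[0.345,-0.338,-0.1],"twist":[0,0,0],"claw":0},{"translation":[0.345,-0.338,-0.1],"twist":[0,0,0],"claw":0},{"translation":[0.345,-0.338,-0.1],"twist":[0,0,0],"claw":0},{"translation":[0.345,-0.338,-0.1],"twist":[0,0,0],"claw":0},{"translation":[0.345,-0.338,-0.1],"twist":[0,0,0],"claw":0},{"translation":[0.345,-0.338,-0.1],"twist":[0,0,0],"claw":0},{"translation":[0.345,-0.338,-0.1],"twist":[0,0,0],"claw":0},{"translation":[0.345,-0.338,-0.1],"twist":[0,0,0],"claw":0},{"translation":[0.345,-0.338,-0.1],"twist":[0,0,0],"claw":0},{"translation":[0.345,-0.338,-0.1],"twist":[0,0,0],"claw":0},{"translation":[0.345,-0.338,-0.1],"twist":[0,0,0],"claw":0},{"translation":[0.345,-0.338,-0.1],"twist":[0,0,0],"claw":0}]' 30
python3 - <<'E'
from h import *
np.set_printoptions(precision=4,suppress=True)
p=camera("wrist"); cv2.imwrite("pics/w1.png",p["img"][:,:,::-1]); print(p["extrinsics"],get_state()["tool_pos"])
for l,z in [("case",0),("lid_tab",.031),("lid_hinge",.018),("carrier",.006),("carrier_grip",.036),("carrier_nose",.006),("movement",.016)]:
    for d in spot_point(p,l)[:1]: print(l,round(d["conf"],2),np.round(d["position"]),w(p,d["position"]),w(p,d["position"],z))
E
```

```text
time_s: 2.6
tool_pos: [0.4259, -0.1406, 0.3322]
ee_rot: [0.983, 0.184, 0.0, 0.0]
wrist_force: [1.7, 0.2, 0.3]
opening: 0.0856
grip_force: 0.0
[[ 0.3603 -0.8919 -0.2733  0.4962]
 [-0.9328 -0.3441 -0.1069 -0.1135]
 [ 0.0013  0.2934 -0.956   0.4749]
 [ 0.      0.      0.      1.    ]] [ 0.4286 -0.1353  0.3335]
case 0.83 [104. 318.] [ 0.5084 -0.1066  0.0438] [ 0.5097 -0.106   0.    ]
lid_tab 0.65 [170. 301.] [ 0.4364 -0.1145  0.0348] [ 0.4359 -0.1145  0.031 ]
lid_hinge 0.75 [ 48. 330.] [ 0.5622 -0.099   0.0433] [ 0.5661 -0.0982  0.018 ]
```

View pics/w1.png

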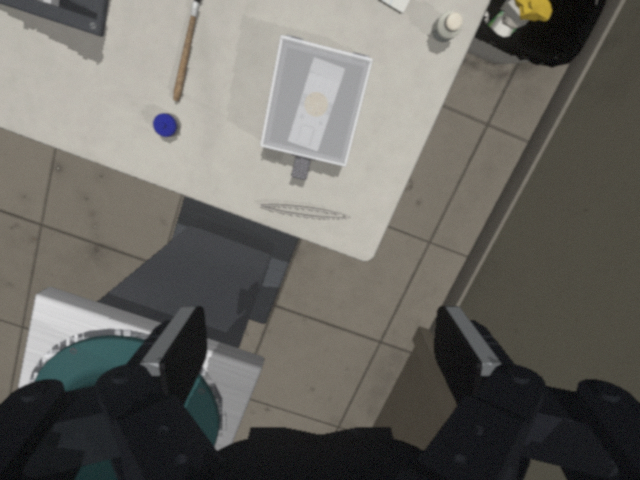

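The wrist view shows the clear lid over the carrier (nose at the far end), with the tab at about (301,168). I'll take the yaw from the lid outline.

Run:
```python
from h import *
np.set_printoptions(precision=4,suppress=True)
p=camera("wrist")
K=p["camera_matrix"];E=p["extrinsics"];zm=p["z_map"]
v,u=np.mgrid[:480,:640]; P=np.stack([(u-K[0,2])/K[0,0]*zm,(v-K[1,2])/K[1,1]*zm,zm],-1)@E[:3,:3].T+E[:3,3]
m=(zm>0)&(abs(P[...,2]-.044)<.008)&(np.hypot(P[...,0]-.51,P[...,1]+.105)<.1)
q=P[m][:,:2].astype(np.float32); r=cv2.minAreaRect(q*1000); print(m.sum(),r,cv2.boxPoints(r))
m=masks_of(p,"lid_tab")[0]; print(m["conf"],m["position"],m["mask"].sum())
g=(zm>0)&(P[...,2]>.026)&(P[...,2]<.037)&(np.hypot(P[...,0]-.436,P[...,1]+.1145)<.035)
q=P[g][:,:2]; print("tabpts",g.sum(),q.mean(0),P[g][:,2].mean(),cv2.minAreaRect((q*1000).astype(np.float32)))
rel([.436,-.1145,.12],R.from_euler("Z",9,degrees=True)*R.from_euler("X",180,degrees=True))
```

```text
10547 ((497.680419921875, -104.9905014038086), (131.90431213378906, 96.21527862548828), 7.84016227722168) [[ 425.7824  -66.3291]
 [ 438.9071 -161.645 ]
 [ 569.5785 -143.6519]
 [ 556.4537  -48.336 ]]
0.97 [98.7, 311.2] 10900
tabpts 345 [ 0.4385 -0.1134] 0.034501103464167356 ((438.13861083984375, -113.28813934326172), (24.042373657226562, 18.01240348815918), 7.537141799926758)
trans [ 0.021  -0.0235  0.2111] twist [-0.001  0.001  0.402]
```

```bash
python3 -m inch '[{"translation":[0.0213,-0.0243,0.04],"twist":[0,0,0.2],"claw":0.2},{"translation":[0.0213,-0.0243,0.08],"twist":[0,0,0.445],"claw":0.4},{"translation":[0.0213,-0.0243,0.12],"twist":[0,0,0.445],"claw":0.4},{"translation":[0.0213,-0.0243,0.16],"twist":[0,0,0.445],"claw":0.4},{"translation":[0.0213,-0.0243,0.2],"twist":[0,0,0.445],"claw":0.4},{"translation":[0.0213,-0.0243,0.23],"twist":[0,0,0.445],"claw":0.4},{"translation":[0.0213,-0.0243,0.25],"twist":[0,0,0.445],"claw":0.4},{"translation":[0.0213,-0.0243,0.25],"twist":[0,0,0.445],"claw":0.4},{"translation":[0.0213,-0.0243,0.25],"twist":[0,0,0.445],"claw":0.4},{"translation":[0.0213,-0.0243,0.25],"twist":[0,0,0.445],"claw":0.4}]' 40
python3 - <<'E'
from h import *
np.set_printoptions(precision=4,suppress=True)
p=camera("wrist"); s=get_state(); print(s["tool_pos"],s["opening"],R.from_quat(s["ee_rot"]).as_matrix())
for d in spot_point(p,"lid_tab")[:2]: print(d["conf"],w(p,d["position"],.031),d["position"])
rel([.436,-.1136,.025],R.from_euler("Z",7.7,degrees=True)*R.from_euler("X",180,degrees=True))
cv2.imwrite("pics/w2.png",p["img"][:,:,::-1])
E
```

```text
time_s: 3.93
tool_pos: [0.4371, -0.1133, 0.0825]
ee_rot: [0.998, 0.068, 0.001, 0.0]
wrist_force: [0.3, 0.1, 0.3]
opening: 0.051
grip_force: 0.0
[ 0.4373 -0.1134  0.0828] 0.05111504597186352 [[ 0.9908  0.135   0.0021]
 [ 0.135  -0.9908 -0.0007]
 [ 0.002   0.001  -1.    ]]
0.75 [ 0.4358 -0.1145  0.031 ] [268.3, 321.6]
trans [-0.0014 -0.      0.0578] twist [ 0.002 -0.004  0.002]
```

View pics/w2.png

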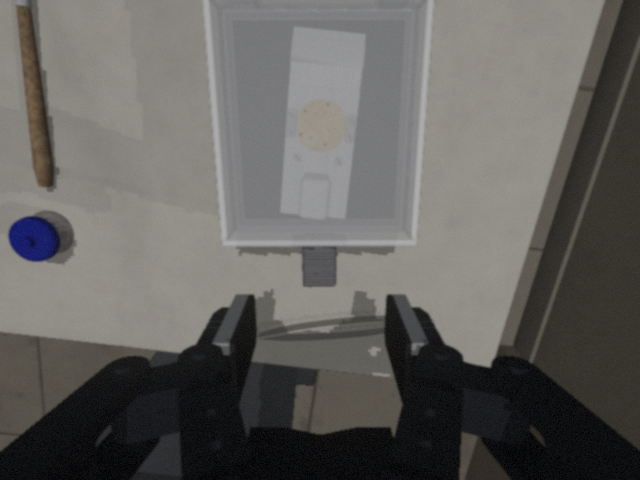

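The tab sits at (319,266), centred between the fingers, so I'll go down and pinch it.

```bash
python3 -m inch '[{"translation":[-0.0014,0,0.03],"twist":[0,0,0],"claw":0.4},{"translation":[-0.0014,0,0.05],"twist":[0,0,0],"claw":0.4},{"translation":[-0.0014,0,0.0578],"twist":[0,0,0],"claw":0.4},{"translation":[-0.0014,0,0.0578],"twist":[0,0,0],"claw":0.5},{"translation":[-0.0014,0,0.0578],"twist":[0,0,0],"claw":1},{"translation":[-0.0014,0,0.0578],"twist":[0,0,0],"claw":1},{"translation":[-0.0014,0,0.0578],"twist":[0,0,0],"claw":1},{"translation":[-0.0014,0,0.0578],"twist":[0,0,0],"claw":1},{"translation":[-0.0014,0,0.0578],"twist":[0,0,0],"claw":1},{"translation":[-0.0014,0,0.0578],"twist":[0,0,0],"claw":1}]' 30
```

```text
time_s: 4.87
tool_pos: [0.4357, -0.113, 0.0247]
ee_rot: [0.998, 0.068, 0.001, 0.0]
wrist_force: [-1.7, 3.3, 7.6]
opening: 0.0168
grip_force: 31.5
```

```bash
python3 -m inch '[{"translation":[0.0012,0,-0.009],"twist":[0,0,0],"claw":1},{"translation":[0.003,0,-0.0178],"twist":[0,0,0],"claw":1},{"translation":[0.0055,0,-0.0265],"twist":[0,0,0],"claw":1},{"translation":[0.0085,0,-0.0351],"twist":[0,0,0],"claw":1},{"translation":[0.0122,0,-0.0434],"twist":[0,0,0],"claw":1},{"translation":[0.0164,0,-0.0514],"twist":[0,0,0],"claw":1},{"translation":[0.0212,0,-0.059],"twist":[0,0,0],"claw":1},{"translation":[0.0264,0,-0.0664],"twist":[0,0,0],"claw":1},{"translation":[0.0322,0,-0.0734],"twist":[0,0,0],"claw":1},{"translation":[0.0385,0,-0.0799],"twist":[0,0,0],"claw":1},{"translation":[0.0452,0,-0.086],"twist":[0,0,0],"claw":1},{"translation":[0.0523,0,-0.0916],"twist":[0,0,0],"claw":1}]'
```

```text
time_s: 5.87
tool_pos: [0.4871, -0.1059, 0.1156]
ee_rot: [0.998, 0.068, -0.0, -0.0]
wrist_force: [-0.5, 4.0, -4.0]
opening: 0.0167
grip_force: 29.3
```

```bash
python3 -m inch '[{"translation":[0.0076,0,-0.0052],"twist":[0,0,0],"claw":1},{"translation":[0.0153,0,-0.0097],"twist":[0,0,0],"claw":1},{"translation":[0.0235,0,-0.0136],"twist":[0,0,0],"claw":1},{"translation":[0.0318,0,-0.0171],"twist":[0,0,0],"claw":1},{"translation":[0.0405,0,-0.0198],"twist":[0,0,0],"claw":1},{"translation":[0.0492,0,-0.0221],"twist":[0,0,0],"claw":1},{"translation":[0.0582,0,-0.0237],"twist":[0,0,0],"claw":1},{"translation":[0.0671,0,-0.0248],"twist":[0,0,0],"claw":1},{"translation":[0.0761,0,-0.0251],"twist":[0,0,0],"claw":1},{"translation":[0.0852,0,-0.0248],"twist":[0,0,0],"claw":1},{"translation":[0.092,0,-0.0242],"twist":[0,0,0],"claw":1},{"translation":[0.0985,0,-0.0232],"twist":[0,0,0],"claw":1}]'
python3 -m inch '[{"translation":[0,0,0],"twist":[0,0,0],"claw":1},{"translation":[0,0,0],"twist":[0,0,0],"claw":0.45},{"translation":[0,0,0],"twist":[0,0,0],"claw":0.45},{"translation":[0,0,0],"twist":[0,0,0],"claw":0.45},{"translation":[0,0,0],"twist":[0,0,0],"claw":0.45},{"translation":[0,0,0],"twist":[0,0,0],"claw":0.45},{"translation":[0,0,-0.03],"twist":[0,0,0],"claw":0.45},{"translation":[-0.02,0,-0.07],"twist":[0,0,0],"claw":0.45},{"translation":[-0.06,0,-0.11],"twist":[0,0,0],"claw":0.45},{"translation":[-0.1,0,-0.13],"twist":[0,0,0],"claw":0.45},{"translation":[-0.13,0,-0.13],"twist":[0,0,0],"claw":0.45},{"translation":[-0.13,0,-0.13],"twist":[0,0,0],"claw":0.45}]'
python3 - <<'E'
from h import *
np.set_printoptions(precision=4,suppress=True)
p=camera("wrist"); s=get_state(); print(s["tool_pos"],s["opening"])
for l,z in [("carrier",.006),("carrier_grip",.036),("carrier_nose",.006),("movement",.016)]:
    for d in spot_point(p,l)[:1]: print(l,round(d["conf"],2),np.round(d["position"]),w(p,d["position"]),w(p,d["position"],z))
cv2.imwrite("pics/w3.png",p["img"][:,:,::-1])
E
```

```text
time_s: 6.87
tool_pos: [0.586, -0.0922, 0.1392]
ee_rot: [0.998, 0.068, 0.001, -0.0]
wrist_force: [-0.8, 5.4, 8.6]
opening: 0.0164
grip_force: 29.0
time_s: 7.87
tool_pos: [0.4518, -0.1115, 0.2703]
ee_rot: [0.998, 0.067, 0.001, 0.001]
wrist_force: [0.7, -0.8, 1.0]
opening: 0.0472
grip_force: 0.0
[ 0.4528 -0.1115  0.27  ] 0.047091998020276284
carrier 0.76 [140. 318.] [ 0.5056 -0.1028  0.0191] [ 0.5049 -0.1029  0.006 ]
carrier_grip 0.93 [176. 314.] [ 0.4726 -0.104   0.0394] [ 0.4721 -0.104   0.036 ]
carrier_nose 0.73 [ 93. 327.] [ 0.5497 -0.1058  0.0107] [ 0.55   -0.1058  0.006 ]
movement 0.74 [137. 320.] [ 0.5084 -0.1045  0.0186] [ 0.5083 -0.1045  0.016 ]
```

View pics/w3.png

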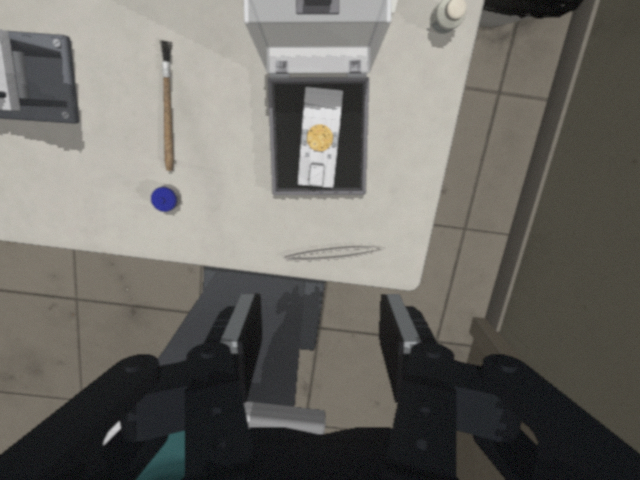

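The lid stands open, the carrier lies clear in the case with its grip at (316,176), and the rest is at the left edge. I'll measure the carrier from depth, then look over the rest before picking.

```bash
cat >> h.py <<'E'
def cloud(p):
    K=p["camera_matrix"];E=p["extrinsics"];zm=p["z_map"]
    v,u=np.mgrid[:480,:640]; P=np.stack([(u-K[0,2])/K[0,0]*zm,(v-K[1,2])/K[1,1]*zm,zm],-1)@E[:3,:3].T+E[:3,3]
    P[zm<=0]=np.nan; return P
E
python3 - <<'E'
from h import *
p=camera("wrist");P=cloud(p)
d=np.hypot(P[...,0]-.507,P[...,1]+.1035)
m=(d<.06)&(abs(P[...,2]-.015)<.006)&(abs(P[...,1]+.103)<.032); q=(P[m][:,:2]*1000).astype(np.float32)
m2=m.astype(np.uint8); n,l,st,c=cv2.connectedComponentsWithStats(m2); k=1+st[1:,4].argmax()
q=(P[l==k][:,:2]*1000).astype(np.float32); print("plate",len(q),cv2.minAreaRect(q))
g=(np.hypot(P[...,0]-.472,P[...,1]+.104)<.02)&(abs(P[...,2]-.039)<.004); q=(P[g][:,:2]*1000).astype(np.float32); print("grip",len(q),q.mean(0),np.nanmedian(P[g][:,2]),cv2.minAreaRect(q))
c=masks_of(p,"carrier")[0]; k=c["mask"]; pts=P[k][:,:2]; pts=pts[~np.isnan(pts[:,0])]; print(c["conf"],len(pts),cv2.minAreaRect((pts*1000).astype(np.float32)))
E
python3 -m inch '[{"translation":[0.02,-0.04,-0.01],"twist":[0,0,0],"claw":0.4},{"translation":[0.02,-0.08,-0.02],"twist":[0,0,0],"claw":0.4},{"translation":[0.0,-0.3,-0.05],"twist":[0,0,0],"claw":0.4},{"translation":[0.0,-0.3,-0.05],"twist":[0,0,0],"claw":0.4},{"translation":[0.0,-0.3,-0.05],"twist":[0,0,0],"claw":0.4},{"translation":[0.0,-0.3,-0.05],"twist":[0,0,0],"claw":0.4},{"translation":[0.0,-0.3,-0.05],"twist":[0,0,0],"claw":0.4},{"translation":[0.0,-0.3,-0.05],"twist":[0,0,0],"claw":0.4},{"translation":[0.0,-0.3,-0.05],"twist":[0,0,0],"claw":0.4},{"translation":[0.0,-0.3,-0.05],"twist":[0,0,0],"claw":0.4},{"translation":[0.0,-0.3,-0.05],"twist":[0,0,0],"claw":0.4}]'
python3 - <<'E'
from h import *
np.set_printoptions(precision=4,suppress=True)
p=camera("wrist");np.save("p4.npy",cloud(p)); s=get_state(); print(s["tool_pos"],s["opening"])
for l in ["bed","bed_rails","roller"]:
    for d in spot_point(p,l)[:1]: print(l,round(d["conf"],2),np.round(d["position"]),w(p,d["position"]))
cv2.imwrite("pics/w4.png",p["img"][:,:,::-1])
E
```

```text
plate 3145 ((507.0139465332031, -104.68630981445312), (93.87360382080078, 35.99967575073242), 2.198310613632202)
grip 312 [ 474.4963  -105.90871] 0.0386917394049901 ((474.13720703125, -105.94303894042969), (20.163959503173828, 14.470616340637207), 2.5560030937194824)
0.77 3503 ((506.0797119140625, -104.79668426513672), (96.75048828125, 37.45602798461914), 3.1996569633483887)
time_s: 9.13
tool_pos: [0.4153, 0.1865, 0.3178]
ee_rot: [0.998, 0.068, -0.001, -0.0]
wrist_force: [-0.3, 0.3, -0.0]
opening: 0.0508
grip_force: 0.0
[0.4153 0.1862 0.3178] 0.0511964884918776
bed 0.65 [ 82. 299.] [0.5196 0.2211 0.053 ]
bed_rails 0.6 [ 79. 312.] [0.5216 0.2078 0.0768]
roller 0.6 [113. 454.] [0.5136 0.051  0.008 ]
```

View pics/w4.png

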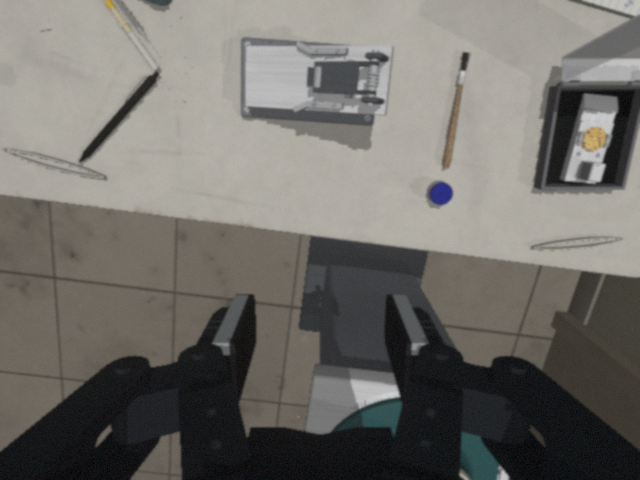

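The bed spans roughly columns 243–390 and rows 38–118, with its foot to the left, the rail mouths near 297 and the arm at 308–385. I'll fit its plane and edges.

Run:
```python
from h import *
np.set_printoptions(precision=4,suppress=True)
P=np.load("p4.npy"); m=(abs(P[...,0]-.525)<.07)&(P[...,1]>.1)&(P[...,1]<.31)&(P[...,2]>.018)
A=P[m]; print(len(A),A.min(0),A.max(0))
# plane of foot part: pixels
f=np.zeros(m.shape,bool); f[50:105,252:290]=1; F=P[f&m]
for _ in range(4):
    c=F.mean(0); n=np.linalg.svd(F-c,full_matrices=False)[2][2]; n*=np.sign(n[2]); F=F[abs((F-c)@n)<.002]
print("n",n,"slope",np.degrees(np.arccos(n[2])),"upyaw",np.degrees(np.arctan2(-n[1],-n[0])),len(F))
ux=np.array([-n[0],-n[1],0]);ux/=np.linalg.norm(ux); 
on=A[abs((A-c)@n)<.003]
s=np.radians(25)
q=np.c_[on[:,:2]]*1000; r=cv2.minAreaRect(q.astype(np.float32)); print("rect",r)
print(cv2.boxPoints(r))
# refine yaw with slope 25
for z,name in [(0.054,'home')]:
    pass
print("c",c)
# edges: use long sides: percentile of lateral coordinate by slices along y
for y0 in np.arange(.14,.28,.01):
    k=on[abs(on[:,1]-y0)<.004]; print(round(y0,3),len(k),k[:,0].min() if len(k) else 0,k[:,0].max() if len(k) else 0, np.median(k[:,2]) if len(k) else 0)
```

```text
9516 [0.4906 0.1365 0.0244] [0.5571 0.2801 0.1098]
n [-0.0292  0.4227  0.9058] slope 25.067961476498127 upyaw -86.04640786890438 2065
rect ((524.0077514648438, 208.60401916503906), (62.80217742919922, 138.5240478515625), 4.65779972076416)
[[487.086  275.0874]
 [498.3347 137.0208]
 [560.9296 142.1206]
 [549.6808 280.1872]]
c [0.521  0.2509 0.0391]
0.14 293 0.49971285901613316 0.5569271263426411 0.08938713567094447
0.15 316 0.4988280194155315 0.5568633916688316 0.08701846669057792
0.16 360 0.4979994923950324 0.5561564729043245 0.08114977320221808
0.17 310 0.49758114257583946 0.5555454855201751 0.07719021517663441
0.18 215 0.49689109979186075 0.5550083893685419 0.07248811787355097
0.19 167 0.4959596790967904 0.5547742345648556 0.06724135112308488
0.2 157 0.4956610213910578 0.5538358581440664 0.06269095216703974
0.21 241 0.4949157450267269 0.5524264835457001 0.058175723125854506
0.22 449 0.49160157086663014 0.5543235633589083 0.053588312358671175
0.23 495 0.4936842475118893 0.5510785825789456 0.048755501120039346
0.24 485 0.49290432133345574 0.5504739165748664 0.04419071812492392
0.25 464 0.49212634558326346 0.5498438425381315 0.03945531789060344
0.26 449 0.4917205920870067 0.5493771481728479 0.034767884573964736
0.27 443 0.4907747344598899 0.5486544213776489 0.029976860724691246
0.28 105 0.5023331014042802 0.5481866065786414 0.02702641802490463
```

```bash
python3 -m inch '[{"translation":[0,0.293,0],"twist":[0,0,-1],"claw":0.4},{"translation":[0,0.293,0],"twist":[0,0,-1],"claw":0.4},{"translation":[0,0.293,0],"twist":[0,0,-1],"claw":0.4},{"translation":[0,0.293,0],"twist":[0,0,-1],"claw":0.4},{"translation":[0,0.293,0],"twist":[0,0,-1],"claw":0.4},{"translation":[0,0.293,0],"twist":[0,0,-1],"claw":0.4},{"translation":[0,0.293,0],"twist":[0,0,-1],"claw":0.4},{"translation":[0,0.293,0],"twist":[0,0,-1],"claw":0.4},{"translation":[0,0.293,0],"twist":[0,0,-1],"claw":0.4}]'
R='{"translation":[0,0,0],"twist":[0,0,-1],"claw":0.4}'
for i in 1 2; do python3 -m inch '[{"translation":[0,0,0],"twist":[0,0,-1],"claw":0.4},{"translation":[0,0,0],"twist":[0,0,-1],"claw":0.4},{"translation":[0,0,0],"twist":[0,0,-1],"claw":0.4},{"translation":[0,0,0],"twist":[0,0,-1],"claw":0.4},{"translation":[0,0,0],"twist":[0,0,-1],"claw":0.4}]'; done
python3 -c "
from h import *
print(get_state()['q'].round(2))"
```

```text
time_s: 10.08
tool_pos: [0.4542, -0.1107, 0.3179]
ee_rot: [0.947, 0.32, -0.0, 0.0]
wrist_force: [-1.1, -0.3, -0.5]
opening: 0.0512
grip_force: 0.0
time_s: 10.5
tool_pos: [0.4545, -0.1039, 0.3182]
ee_rot: [0.829, 0.56, -0.0, -0.0]
wrist_force: [0.2, -0.7, 0.3]
opening: 0.0511
grip_force: 0.0
time_s: 10.92
tool_pos: [0.4545, -0.1037, 0.3182]
ee_rot: [0.656, 0.754, -0.0, -0.0]
wrist_force: [0.2, 0.4, -0.3]
opening: 0.0511
grip_force: 0.0
[ 0.58  0.07 -0.44  1.87  0.03  1.22  0.27]
```

```bash
for i in 1 2; do python3 -m inch '[{"translation":[0,0,0],"twist":[0,0,-1],"claw":0.4},{"translation":[0,0,0],"twist":[0,0,-1],"claw":0.4},{"translation":[0,0,0],"twist":[0,0,-1],"claw":0.4},{"translation":[0,0,0],"twist":[0,0,-1],"claw":0.4},{"translation":[0,0,0],"twist":[0,0,-1],"claw":0.4}]'; done
python3 - <<'E'
from h import *
s=get_state(); print(s['q'].round(2), R.from_quat(s["ee_rot"]).as_matrix().round(3))
rel([.4741,-.1059,.1],R.from_euler("Z",182.35,degrees=True)*R.from_euler("X",180,degrees=True))
E
```

```text
time_s: 11.33
tool_pos: [0.4546, -0.1036, 0.3182]
ee_rot: [0.44, 0.898, 0.0, -0.0]
wrist_force: [-0.7, -0.2, 0.1]
opening: 0.0512
grip_force: 0.0
time_s: 11.75
tool_pos: [0.4546, -0.1036, 0.3183]
ee_rot: [0.193, 0.981, 0.0, -0.0]
wrist_force: [-0.2, -0.3, -0.4]
opening: 0.0513
grip_force: 0.0
[ 0.62  0.07 -0.48  1.86  0.03  1.22  1.31] [[-0.926  0.379 -0.   ]
 [ 0.379  0.926  0.   ]
 [ 0.     0.    -1.   ]]
trans [-0.0189  0.0052  0.2183] twist [ 0.   -0.   -0.82]
```

```bash
python3 -m inch '[{"translation":[-0.0189,0.0052,0.03],"twist":[0,0,-0.3],"claw":0.4},{"translation":[-0.0189,0.0052,0.06],"twist":[0,0,-0.6],"claw":0.4},{"translation":[-0.0189,0.0052,0.1],"twist":[0,0,-0.82],"claw":0.4},{"translation":[-0.0189,0.0052,0.14],"twist":[0,0,-0.82],"claw":0.4},{"translation":[-0.0189,0.0052,0.18],"twist":[0,0,-0.82],"claw":0.4},{"translation":[-0.0189,0.0052,0.21],"twist":[0,0,-0.82],"claw":0.4},{"translation":[-0.0189,0.0052,0.218],"twist":[0,0,-0.82],"claw":0.4},{"translation":[-0.0189,0.0052,0.218],"twist":[0,0,-0.82],"claw":0.4},{"translation":[-0.0189,0.0052,0.218],"twist":[0,0,-0.82],"claw":0.4}]'
python3 - <<'E'
from h import *
np.set_printoptions(precision=4,suppress=True)
p=camera("wrist"); P=cloud(p)
g=(np.hypot(P[...,0]-.474,P[...,1]+.106)<.022)&(abs(P[...,2]-.039)<.004); q=(P[g][:,:2]*1000).astype(np.float32); print("grip",len(q),P[g].mean(0),cv2.minAreaRect(q) if len(q) else 0)
rel([.4741,-.1059,.020],R.from_euler("Z",182.35,degrees=True)*R.from_euler("X",180,degrees=True))
cv2.imwrite("pics/w5.png",p["img"][:,:,::-1])
E
```

```text
time_s: 12.5
tool_pos: [0.4748, -0.1057, 0.1014]
ee_rot: [-0.019, 1.0, -0.0, 0.0]
wrist_force: [0.2, 0.3, 0.1]
opening: 0.0512
grip_force: 0.0
grip 871 [ 0.4731 -0.1055  0.0387] ((473.6478271484375, -105.4432373046875), (20.201885223388672, 14.232841491699219), 2.593007802963257)
trans [0.0013 0.0001 0.082 ] twist [-0.001  0.004 -0.004]
```

View pics/w5.png

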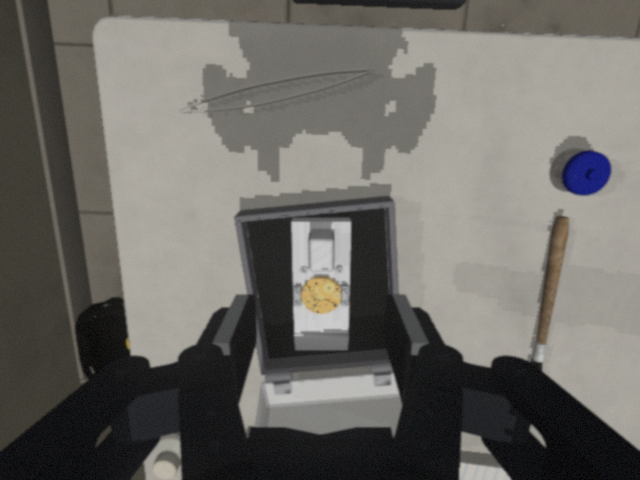

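The carrier grip is at (321,245), centred between the fingers, and the second measurement agrees. I'll go down and grip it.

```bash
python3 -m inch '[{"translation":[0.001,0,0.03],"twist":[0,0,0],"claw":0.4},{"translation":[0.001,0,0.06],"twist":[0,0,0],"claw":0.4},{"translation":[0.001,0,0.075],"twist":[0,0,0],"claw":0.4},{"translation":[0.001,0,0.0815],"twist":[0,0,0],"claw":0.4},{"translation":[0.001,0,0.0815],"twist":[0,0,0],"claw":0.4},{"translation":[0.001,0,0.0815],"twist":[0,0,0],"claw":1},{"translation":[0.001,0,0.0815],"twist":[0,0,0],"claw":1},{"translation":[0.001,0,0.0815],"twist":[0,0,0],"claw":1},{"translation":[0.001,0,0.0815],"twist":[0,0,0],"claw":1},{"translation":[0.001,0,0.0815],"twist":[0,0,0],"claw":1},{"translation":[0.001,0,0.0815],"twist":[0,0,0],"claw":1}]' 100
python3 -c "
from h import *
s=get_state();print(s['tool_pos'],s['ee_rot'],s['q'].round(2))"
```

```text
time_s: 13.47
tool_pos: [0.4739, -0.106, 0.0204]
ee_rot: [-0.021, 1.0, -0.001, 0.001]
wrist_force: [-4.8, 0.2, 21.0]
opening: 0.0117
grip_force: 98.4
[ 0.47392545 -0.10604547  0.02038154] [-2.06984803e-02  9.99785206e-01 -5.28294438e-04  9.14137632e-04] [ 0.49  0.53 -0.4   2.09  0.37  0.59  1.45]
```

```bash
python3 -m inch '[{"translation":[0,0,-0.008],"twist":[0,0,0],"claw":1},{"translation":[0,0,-0.02],"twist":[0,0,0],"claw":1},{"translation":[0,0,-0.04],"twist":[0,0,0],"claw":1},{"translation":[0,0,-0.06],"twist":[0,0,0],"claw":1},{"translation":[0,0,-0.09],"twist":[0,0,0],"claw":1},{"translation":[0,0,-0.12],"twist":[0,0,0],"claw":1},{"translation":[0,0,-0.15],"twist":[0,0,0],"claw":1},{"translation":[0,0,-0.18],"twist":[0,0,0],"claw":1},{"translation":[0,0,-0.2],"twist":[0,0,0],"claw":1},{"translation":[0,0,-0.2],"twist":[0,0,0],"claw":1},{"translation":[0,0,-0.2],"twist":[0,0,0],"claw":1}]'
for i in 1 2; do python3 -m inch '[{"translation":[0,0,0],"twist":[0,0,0.2],"claw":1},{"translation":[0,0,0],"twist":[0,0,0.4],"claw":1},{"translation":[0,0,0],"twist":[0,0,0.6],"claw":1},{"translation":[0,0,0],"twist":[0,0,0.8],"claw":1},{"translation":[0,0,0],"twist":[0,0,1],"claw":1}]'; done
python3 - <<'E'
from h import *
B=np.array([.523,.2192,.054]); ya,pi=np.radians(-86.1),np.radians(25)
ux=np.array([np.cos(ya)*np.cos(pi),np.sin(ya)*np.cos(pi),np.sin(pi)]); uy=np.array([-np.sin(ya),np.cos(ya),0]); uz=np.cross(ux,uy)
Rt=R.from_matrix(np.c_[-ux,uy,-uz])
for x,h in [(-45,60),(-60,20),(-60,1)]:
    print(x,h); rel(B+ux*(x-33)/1e3+uz*(14+h)/1e3,Rt)
print(get_state()["q"].round(2))
E
```

```text
time_s: 14.38
tool_pos: [0.4734, -0.1059, 0.2205]
ee_rot: [-0.021, 1.0, -0.001, 0.001]
wrist_force: [-0.9, -0.1, -1.3]
opening: 0.0119
grip_force: 98.3
time_s: 14.8
tool_pos: [0.4724, -0.1055, 0.2181]
ee_rot: [0.241, 0.97, 0.0, -0.001]
wrist_force: [0.0, -0.5, -0.7]
opening: 0.0112
grip_force: 98.3
time_s: 15.22
tool_pos: [0.4725, -0.1055, 0.2181]
ee_rot: [0.484, 0.875, -0.0, -0.001]
wrist_force: [0.6, 0.9, -1.6]
opening: 0.0115
grip_force: 98.3
-45 60
trans [0.3379 0.2637 0.1302] twist [ 0.203 -0.818  0.925]
-60 20
trans [0.3349 0.2621 0.1728] twist [ 0.203 -0.818  0.925]
-60 1
trans [0.3278 0.2584 0.19  ] twist [ 0.203 -0.818  0.925]
[ 0.51  0.2  -0.4   1.96  0.09  1.    0.63]
```

```bash
python3 -m inch '[{"translation":[0.03,0.023,-0.01],"twist":[0,0,0.1],"claw":1},{"translation":[0.06,0.046,-0.02],"twist":[0.02,-0.08,0.2],"claw":1},{"translation":[0.09,0.07,-0.02],"twist":[0.04,-0.16,0.3],"claw":1},{"translation":[0.12,0.094,-0.02],"twist":[0.06,-0.25,0.4],"claw":1},{"translation":[0.15,0.117,-0.02],"twist":[0.08,-0.33,0.5],"claw":1},{"translation":[0.18,0.14,-0.02],"twist":[0.1,-0.41,0.6],"claw":1},{"translation":[0.21,0.164,-0.02],"twist":[0.12,-0.49,0.7],"claw":1},{"translation":[0.24,0.187,-0.02],"twist":[0.14,-0.58,0.8],"claw":1},{"translation":[0.27,0.21,-0.02],"twist":[0.16,-0.66,0.85],"claw":1},{"translation":[0.3,0.234,-0.02],"twist":[0.18,-0.74,0.9],"claw":1},{"translation":[0.338,0.264,-0.02],"twist":[0.203,-0.818,0.925],"claw":1},{"translation":[0.338,0.264,-0.02],"twist":[0.203,-0.818,0.925],"claw":1}]'
cat >> h.py <<'E'
B=np.array([.523,.2192,.054]); ya,pi=np.radians(-86.1),np.radians(25)
ux=np.array([np.cos(ya)*np.cos(pi),np.sin(ya)*np.cos(pi),np.sin(pi)]); uy=np.array([-np.sin(ya),np.cos(ya),0]); uz=np.cross(ux,uy)
Rt=R.from_matrix(np.c_[-ux,uy,-uz])
def go(x,h): print(x,h); rel(B+ux*(x-33)/1e3+uz*(14+h)/1e3,Rt)
def bedpos():
    d=get_state()["tool_pos"]-B; print("carrier in bed mm",(d@ux*1e3+33).round(1),(d@uy*1e3).round(1),(d@uz*1e3-14).round(1), get_state()["wrist_force"]@np.c_[ux,uy,uz])
E
python3 - <<'E'
from h import *
bedpos()
for a in [(-50,60),(-50,15),(-50,3),(-50,0)]: go(*a)
print(get_state()["q"].round(2))
p=camera("side"); cv2.imwrite("pics/s6.png",cv2.resize(p["img"][180:380,200:460,::-1],None,fx=3,fy=3))
E
```

```text
time_s: 16.22
tool_pos: [0.5121, 0.3283, 0.236]
ee_rot: [0.662, 0.718, -0.149, 0.158]
wrist_force: [0.2, 1.3, -1.4]
opening: 0.0119
grip_force: 98.3
carrier in bed mm 10.6 -3.4 197.2 [-1.71440407  0.28524032 -0.70460138]
-50 60
trans [0.0608 0.0039 0.1371] twist [0.004 0.003 0.023]
-50 15
trans [0.0608 0.0038 0.1821] twist [0.004 0.003 0.023]
-50 3
trans [0.0608 0.0038 0.1941] twist [0.004 0.003 0.023]
-50 0
trans [0.0608 0.0038 0.1971] twist [0.004 0.003 0.023]
[-0.44  0.59 -0.51  1.47  0.56  1.52 -0.98]
```

View pics/s6.png

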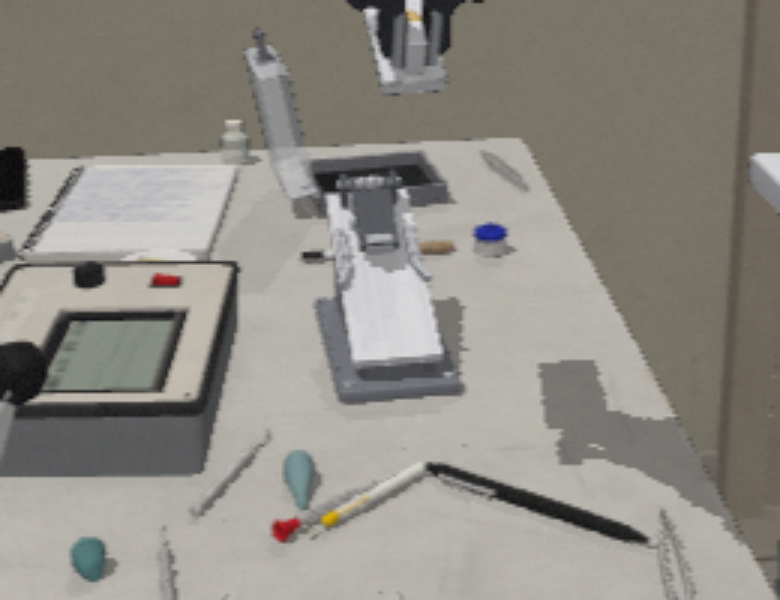

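The carrier hangs level in the gripper above the rest, the case is open, and the bystanders haven't moved. I'll bring it down to 15 mm off the bed.

```bash
python3 -m inch '[{"translation":[0.03,0.002,0.01],"twist":[0,0,0.02],"claw":1},{"translation":[0.06,0.004,0.03],"twist":[0,0,0.02],"claw":1},{"translation":[0.061,0.004,0.06],"twist":[0,0,0.02],"claw":1},{"translation":[0.061,0.004,0.09],"twist":[0,0,0.02],"claw":1},{"translation":[0.061,0.004,0.12],"twist":[0,0,0.02],"claw":1},{"translation":[0.061,0.004,0.145],"twist":[0,0,0.02],"claw":1},{"translation":[0.061,0.004,0.165],"twist":[0,0,0.02],"claw":1},{"translation":[0.061,0.004,0.178],"twist":[0,0,0.02],"claw":1},{"translation":[0.061,0.004,0.182],"twist":[0,0,0.02],"claw":1},{"translation":[0.061,0.004,0.182],"twist":[0,0,0.02],"claw":1},{"translation":[0.061,0.004,0.182],"twist":[0,0,0.02],"claw":1}]'
python3 - <<'E'
from h import *
bedpos()
for a in [(-50,3),(-50,0)]: go(*a)
p=camera("side"); cv2.imwrite("pics/s7.png",np.vstack([cv2.resize(p["img"][220:320,270:400,::-1],(650,500),interpolation=cv2.INTER_CUBIC)]))
p=camera("scene");im=cv2.resize(p["img"][230:330,240:350,::-1],(550,500),interpolation=cv2.INTER_CUBIC)
a=cv2.imread("pics/s7.png"); cv2.imwrite("pics/s7.png",cv2.resize(np.hstack([a[:, :],im]),(800,333)))
E
```

```text
time_s: 17.18
tool_pos: [0.5209, 0.3005, 0.0488]
ee_rot: [0.668, 0.712, -0.146, 0.16]
wrist_force: [-0.4, 0.7, -0.7]
opening: 0.0117
grip_force: 98.4
carrier in bed mm -42.8 3.4 15.6 [-0.95291351 -0.36322491 -0.31111677]
-50 3
trans [ 0.0071 -0.0035  0.0126] twist [ 0.007 -0.001 -0.012]
-50 0
trans [ 0.0071 -0.0035  0.0156] twist [ 0.007 -0.001 -0.012]
```

View pics/s7.png

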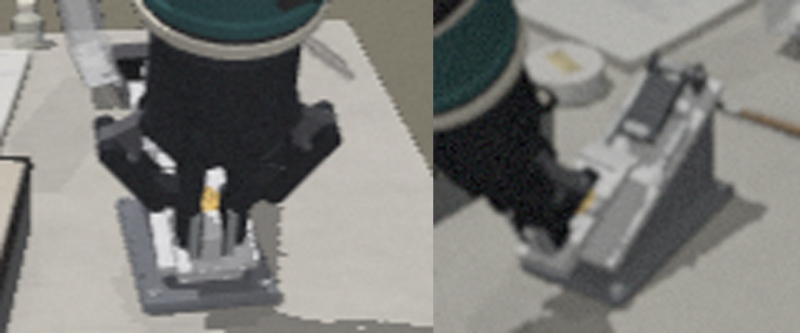

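Both crops show the carrier above the lower bed with its nose short of the arm. I'll lower it to 3 mm and check alignment with the wrist camera.

```bash
python3 -m inch '[{"translation":[0.0035,-0.002,0.004],"twist":[0,0,-0.012],"claw":1},{"translation":[0.0071,-0.0035,0.009],"twist":[0,0,-0.012],"claw":1},{"translation":[0.0071,-0.0035,0.0126],"twist":[0,0,-0.012],"claw":1},{"translation":[0.0071,-0.0035,0.0126],"twist":[0,0,-0.012],"claw":1},{"translation":[0.0071,-0.0035,0.0126],"twist":[0,0,-0.012],"claw":1}]'
python3 - <<'E'
from h import *
np.set_printoptions(precision=2,suppress=True)
bedpos(); s=get_state(); print("rot err",(Rt.inv()*R.from_quat(s["ee_rot"])).as_rotvec(degrees=True))
p=camera("wrist"); P=cloud(p); Q=(P-B)@np.c_[ux,uy,uz]*1000
# bed coords: edges of bed surface and carrier
for x0 in (-62,-55,-45,-35,-25,-15,-5):
    k=(abs(Q[...,0]-x0)<2.5)&(abs(Q[...,1])<36)
    q=Q[k]; b=q[abs(q[:,2])<2.5]; c=q[(q[:,2]>8)&(q[:,2]<17)&(abs(q[:,1])<23)]
    print(x0,"bed",len(b),(b[:,1].min(),b[:,1].max(),np.median(b[:,2])) if len(b) else "","plate",len(c),(c[:,1].min(),c[:,1].max(),np.median(c[:,2])) if len(c) else "")
cv2.imwrite("pics/w8.png",p["img"][:,:,::-1])
E
```

```text
time_s: 17.7
tool_pos: [0.5173, 0.3004, 0.0334]
ee_rot: [0.666, 0.714, -0.147, 0.159]
wrist_force: [0.1, 0.1, -1.4]
opening: 0.0116
grip_force: 98.4
carrier in bed mm -49.5 -0.2 1.7 [-0.69  0.15 -1.27]
rot err [-0.16 -0.05 -0.01]
-62 bed 75 (np.float64(-28.806093825767242), np.float64(29.04470480906422), np.float64(-0.13021201913346642)) plate 33 (np.float64(-4.408203954108287), np.float64(5.764021101390146), np.float64(14.917212563253184))
-55 bed 0  plate 309 (np.float64(-6.668630705490356), np.float64(6.724423899986865), np.float64(14.3546237255448))
-45 bed 0  plate 342 (np.float64(-7.635667987757798), np.float64(7.785479340814026), np.float64(14.004575552194058))
-35 bed 0  plate 287 (np.float64(-11.468241756874926), np.float64(11.149603018736812), np.float64(11.288854032872583))
-25 bed 0  plate 442 (np.float64(-11.828832152987456), np.float64(11.912977561038156), np.float64(9.137761125360623))
-15 bed 0  plate 28 (np.float64(-4.40565510799078), np.float64(6.35443260447017), np.float64(10.92881167538307))
-5 bed 0  plate 0
```

View pics/w8.png

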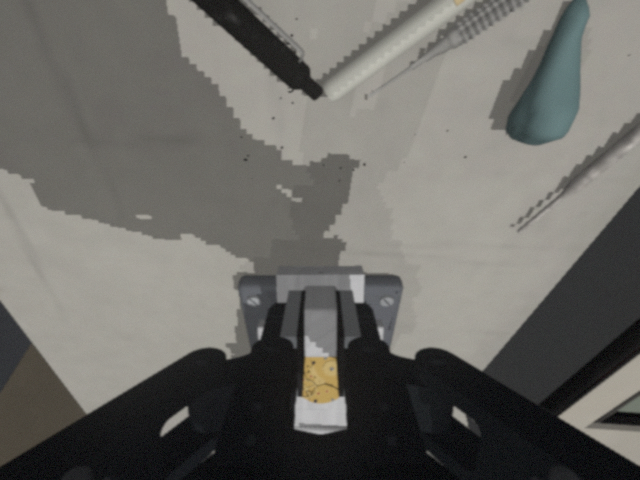

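Bed edges are at −28.8 and +29.0 mm, with the carrier centred on them. I'll lower it to contact and start sliding.

```bash
python3 -m inch '[{"translation":[0,0,0.0008],"twist":[0,0,0],"claw":1},{"translation":[0,0,0.0016],"twist":[0,0,0],"claw":1},{"translation":[0,0,0.0016],"twist":[0,0,0],"claw":1},{"translation":[0,0,0.0016],"twist":[0,0,0],"claw":1}]'
python3 -c "
from h import *
bedpos()"
```

```text
time_s: 18.08
tool_pos: [0.5176, 0.3, 0.0324]
ee_rot: [0.666, 0.714, -0.147, 0.159]
wrist_force: [0.5, 0.4, 1.6]
opening: 0.0114
grip_force: 98.8
carrier in bed mm -49.5 0.1 0.7 [0.35330475 0.47784478 1.64776643]
```

```bash
python3 -m inch '[{"translation":[-0.002,0,0.0003],"twist":[0,0,0],"claw":1},{"translation":[-0.005,0,0.0005],"twist":[0,0,0],"claw":1},{"translation":[-0.008,0,0.0005],"twist":[0,0,0],"claw":1},{"translation":[-0.011,0,0.0005],"twist":[0,0,0],"claw":1},{"translation":[-0.014,0,0.0005],"twist":[0,0,0],"claw":1},{"translation":[-0.017,0,0.0005],"twist":[0,0,0],"claw":1},{"translation":[-0.02,0,0.0005],"twist":[0,0,0],"claw":1},{"translation":[-0.022,0,0.0005],"twist":[0,0,0],"claw":1},{"translation":[-0.022,0,0.0005],"twist":[0,0,0],"claw":1}]'
python3 -c "
from h import *
bedpos()"
```

```text
time_s: 18.83
tool_pos: [0.519, 0.2803, 0.0417]
ee_rot: [0.666, 0.714, -0.146, 0.159]
wrist_force: [-0.8, 3.7, 6.5]
opening: 0.0115
grip_force: 99.5
carrier in bed mm -27.7 0.1 0.7 [-0.62409712 -0.57423285  7.49625119]
```

```bash
python3 -m inch '[{"translation":[-0.0015,0,0],"twist":[0,0,0],"claw":1},{"translation":[-0.003,0,0],"twist":[0,0,0],"claw":1},{"translation":[-0.0045,0,0],"twist":[0,0,0],"claw":1},{"translation":[-0.006,0,0],"twist":[0,0,0],"claw":1},{"translation":[-0.0075,0,0],"twist":[0,0,0],"claw":1},{"translation":[-0.009,0,0],"twist":[0,0,0],"claw":1},{"translation":[-0.0105,0,0],"twist":[0,0,0],"claw":1},{"translation":[-0.012,0,0],"twist":[0,0,0],"claw":1},{"translation":[-0.0135,0,0],"twist":[0,0,0],"claw":1},{"translation":[-0.015,0,0],"twist":[0,0,0],"claw":1},{"translation":[-0.015,0,0],"twist":[0,0,0],"claw":1}]'
python3 -c "
from h import *
bedpos();print(get_state()['moment'])"
```

```text
time_s: 19.75
tool_pos: [0.5195, 0.268, 0.0475]
ee_rot: [0.666, 0.714, -0.145, 0.159]
wrist_force: [-1.2, 9.8, -2.2]
opening: 0.0117
grip_force: 98.9
carrier in bed mm -14.1 -0.1 0.8 [-9.84234026 -0.49384023  2.15017648]
[2.52851235 0.09966113 0.07986315]
```

```bash
python3 -m inch '[{"translation":[-0.0015,0,0],"twist":[0,0,0],"claw":1},{"translation":[-0.003,0,0],"twist":[0,0,0],"claw":1},{"translation":[-0.0045,0,0],"twist":[0,0,0],"claw":1},{"translation":[-0.006,0,0],"twist":[0,0,0],"claw":1},{"translation":[-0.0075,0,0],"twist":[0,0,0],"claw":1},{"translation":[-0.009,0,0],"twist":[0,0,0],"claw":1},{"translation":[-0.0105,0,0],"twist":[0,0,0],"claw":1},{"translation":[-0.012,0,0],"twist":[0,0,0],"claw":1},{"translation":[-0.013,0,0],"twist":[0,0,0],"claw":1},{"translation":[-0.013,0,0],"twist":[0,0,0],"claw":1},{"translation":[-0.013,0,0],"twist":[0,0,0],"claw":1}]'
python3 -c "
from h import *
bedpos();print(get_state()['moment'])"
```

```text
time_s: 20.67
tool_pos: [0.5205, 0.2557, 0.0531]
ee_rot: [0.666, 0.714, -0.146, 0.159]
wrist_force: [-0.0, 8.0, 2.9]
opening: 0.0117
grip_force: 99.2
carrier in bed mm -0.5 -0.1 0.6 [-5.98143029  0.49712962  5.95292705]
[ 1.55675735  0.16821142 -0.10834298]
```

```bash
for i in 1 2 3; do python3 -m inch '[{"translation":[-0.0005,0,0],"twist":[0,0,0],"claw":1},{"translation":[-0.001,0,0],"twist":[0,0,0],"claw":1},{"translation":[-0.001,0,0],"twist":[0,0,0],"claw":1}]' >/dev/null
python3 -c "
from h import *
bedpos()"; done
```

```text
carrier in bed mm 0.2 -0.1 0.6 [-6.96361536 -0.17120942  3.74899504]
carrier in bed mm 0.9 -0.1 0.7 [-9.91756961  0.73815486  3.11974377]
carrier in bed mm 1.0 -0.2 1.0 [-14.65842531   1.54354504   1.896784  ]
```

```bash
for i in 1 2; do python3 -m inch '[{"translation":[-0.0005,0,0],"twist":[0,0,0],"claw":1},{"translation":[-0.001,0,0],"twist":[0,0,0],"claw":1},{"translation":[-0.001,0,0],"twist":[0,0,0],"claw":1}]' >/dev/null
python3 -c "
from h import *
bedpos()"; done
python3 - <<'E'
from h import *
p=camera("scene");cv2.imwrite("pics/s9.png",cv2.resize(p["img"][235:325,245:345,::-1],(660,594),interpolation=cv2.INTER_CUBIC))
E
```

```text
carrier in bed mm 1.2 -0.3 1.2 [-20.54670154   1.63456435   2.08083369]
carrier in bed mm 1.3 -0.4 1.6 [-23.83007155   2.09415246   1.9668717 ]
```

View pics/s9.png

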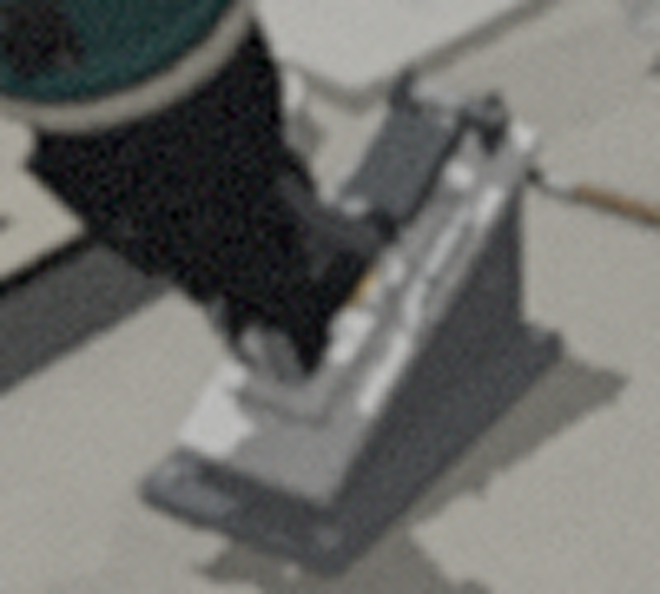

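The carrier is hard against the stop: 24 N with no further travel, nose under the arm. I'll ease the load, open and back off along the bed normal.

```bash
python3 -m inch '[{"translation":[0.0015,0,0],"twist":[0,0,0],"claw":1},{"translation":[0.003,0,0],"twist":[0,0,0],"claw":1},{"translation":[0.003,0,0],"twist":[0,0,0],"claw":1},{"translation":[0.003,0,0],"twist":[0,0,0],"claw":1}]'
python3 -c "
from h import *
bedpos()"
python3 -m inch '[{"translation":[0,0,0],"twist":[0,0,0],"claw":0.4},{"translation":[0,0,0],"twist":[0,0,0],"claw":0.4},{"translation":[0,0,0],"twist":[0,0,0],"claw":0.4},{"translation":[0,0,0],"twist":[0,0,0],"claw":0.4},{"translation":[0,0,0],"twist":[0,0,0],"claw":0.4},{"translation":[0,0,0],"twist":[0,0,0],"claw":0.4},{"translation":[0,0,-0.02],"twist":[0,0,0],"claw":0.4},{"translation":[0,0,-0.05],"twist":[0,0,0],"claw":0.4},{"translation":[0,0,-0.085],"twist":[0,0,0],"claw":0.4},{"translation":[0,0,-0.12],"twist":[0,0,0],"claw":0.4},{"translation":[0,0,-0.15],"twist":[0,0,0],"claw":0.4},{"translation":[0,0,-0.15],"twist":[0,0,0],"claw":0.4}]'
python3 - <<'E'
from h import *
np.set_printoptions(precision=1,suppress=True)
p=camera("wrist"); Q=(cloud(p)-B)@np.c_[ux,uy,uz]*1000
for l in ["carrier","carrier_grip","movement","roller","carrier_nose"]:
    for d in spot_point(p,l)[:1]:
        r,c=map(int,d["position"]); print(l,round(d["conf"],2),(r,c),Q[r,c])
k=(abs(Q[...,1])<17)&(Q[...,2]>8)&(Q[...,2]<13)&(Q[...,0]<0); print("tail x",np.percentile(Q[k][:,0],[0,1]),"y",Q[k][:,1].min(),Q[k][:,1].max())
g=(abs(Q[...,1])<12)&(Q[...,2]>30)&(Q[...,2]<36)&(Q[...,0]<0)&(Q[...,0]>-60); print("grip",Q[g].mean(0),Q[g].min(0),Q[g].max(0))
rr=(abs(Q[...,1])<7)&(Q[...,0]>19)&(Q[...,0]<31)&(Q[...,2]<35);print("roller top",np.nanpercentile(Q[rr][:,2],[50,95]))
cv2.imwrite("pics/w10.png",p["img"][:,:,::-1])
E
```

```text
time_s: 22.3
tool_pos: [0.5204, 0.2543, 0.0537]
ee_rot: [0.666, 0.714, -0.146, 0.159]
wrist_force: [-1.5, 9.8, -0.5]
opening: 0.0118
grip_force: 98.9
carrier in bed mm 1.0 -0.3 0.6 [-9.19528818 -0.80609536  3.68743704]
time_s: 23.3
tool_pos: [0.5163, 0.32, 0.1949]
ee_rot: [0.666, 0.714, -0.143, 0.159]
wrist_force: [0.1, 1.3, -0.5]
opening: 0.0513
grip_force: 0.0
carrier 0.85 (249, 316) [-5.9 -1.7 14.4]
carrier_grip 0.94 (225, 319) [-30.6   0.7  31.7]
movement 0.71 (254, 320) [-1.5  1.5 14.1]
roller 0.52 (282, 317) [20.  -1.  21.2]
tail x [-160.8 -156.8] y -16.974718733866652 16.991018516680057
grip [-32.8  -0.   32.9] [-42.2  -6.8  30.2] [-22.8   6.7  35.6]
roller top [21.4 22.5]
```

View pics/w10.png

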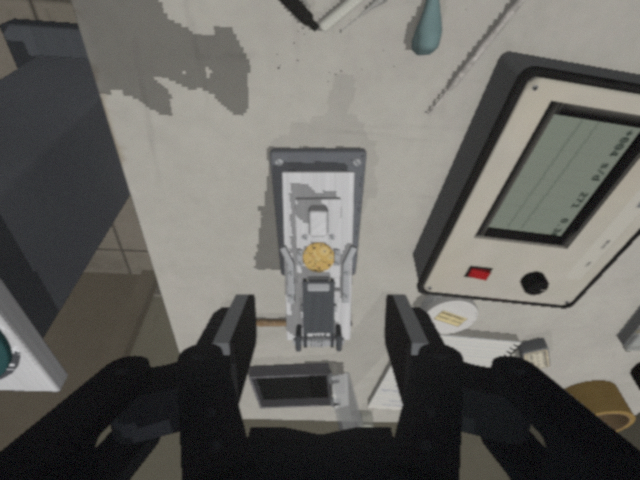

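The grip is at x = −32.8 mm, so the carrier is home. The roller's top stands 22 mm off the bed, which means it sits in the groove. The case is still open and the gripper is clear.

```bash
python3 -c "
from plant import *
print(job_done())"
```

```text
the job is handed in; nothing more can be done
None
```

The job is handed in at about 23 s of the 58 s limit: the carrier is fully home on the test rest with the roller in its groove, the gripper is clear, the case is open, and I saw nothing else on the bench moved.

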